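Load a rod-cover comb into a deep-well block on the tilting stand

ROBOT

A 7-joint arm with a two-finger parallel gripper is mounted at the origin on a cart in front of the work surface, level with it; the furniture and walls round the work are solid. World frame = base frame: x ahead of the robot, y to its left, z up, the work surface at z = 0. Lengths are in m, angles in rad, forces in N, time in s.
With the tool pointing down it reaches from about 0.425 to 0.975 m from the base axis. Payload 16.7 kg.
Tool frame: the origin (TCP) lies at the very end of the fingers, on their centre line; the grasp point (between the pads) lies 19 mm behind it; z points along the fingers, y is the line along which they close (so a half turn about z gives the same grasp; the last joint's range is limited). The gripper opens to 85 mm and grips with 20 to 120 N. Pads are 22 mm wide; open, the fingers measure 114 mm over their backs; the gripper's body (76 mm by 85 mm) begins 54 mm behind the grasp point. The pads swing forward as they close: fully open they stand 13 mm farther back than shut.
Start: joints at [-1.405, 0.426, 0.074, 1.606, -0.034, 1.111, -0.067], TCP at [0.209, 0.642, 0.231] pointing down, gripper open.
Joint ranges: [-2.85, 2.85], [-0.5, 2.14], [-1.23, 1.37], [0.21, 2.46], [-1.02, 4.16], [0.16, 2.05], [-2.73, 2.73]. Speed limits (rad/s): [1.89, 1.89, 2.39, 2.39, 3.01, 3.01, 3.01].

INTERFACE

Orientations are given as a 3x3 rotation matrix whose columns are the frame's x, y, z axes.
In Python, from bench import state, camera, calibration, close_job gives the robot as it stands.
- The arm moves only by the tool move_arm, never from a script. Its argument "increments" is a list of rows, each a list of 7 numbers: the turn, a rotation vector about the tool's x, y, z in degrees, then the shift along the tool's x, y, z in m, then the finger opening in m, from 0 to 0.0854. A call has 1 to 10 rows; each row shifts and turns the commanded pose from where the row before left it, along the tool's axes as they then stand; what a row does not reach is not made up. A row lasts 1/12 s, in which the tool goes at most 41.7 mm and 7.16 degrees, less where a joint would pass 70% of its speed; a pose out of reach is approached as far as the arm can. A call with a gripper value outside its range is refused whole. The fingers move at their own pace and stop on an object; "grip_force" is the grip in N (left out, the last holds). Time passes only in rows, so rows that do not move let the fingers close. It gives the time, the measured TCP pose, the force, the opening and the grip force at its end, in the units of the state.
- state(): the state, without advancing time (a new reading comes with each control period).
- camera(name): name is "side" or "top" or "wrist"; returns (picture, depth): 420x560x3 uint8, red, green, blue; 420x560 float32, m along the optical axis (not along the pixel's ray), 0 where there is no reading.
- calibration(name): a dict with "fx", "fy", "cx", "cy" (pixels), "rvec" (rotation vector, rad) and "tvec" (3), from world to camera coordinates, as OpenCV has them; the wrist camera has in their place "hand_eye" (4x4, takes a point from camera to tool coordinates, whose origin is the TCP and whose axes are the flange's). Camera axes: x right, y down, z forward; pixel columns grow to the right and rows downward; lengths in m; the calibration is good to about 2 mm. A picture is of the moment at which its call begins: read the wrist's pose just before it. calibration takes no time and is no camera call.
- close_job(): hands the job in; it is judged then, once.
The state is a dict: "clock": time; "joints": joint angles; "dq": joint speeds; "tau": joint torques, N m; "tool_pos": TCP position; "orientation": TCP orientation; "force": force on the tool from outside, world axes, zero at the start; "torque": the same for the moment, N m; "finger_gap": finger opening in m; "grasp_force": force on a finger pad.
Only numpy, scipy, OpenCV 4.12 (cv2) and the standard library are available. Lean on these libraries where they do the work, as an engineer would, in place of code of your own. Each camera call takes 0.05 s, during which the arm holds its last target. There are 200 camera calls.

TASK

Put the white deep-well block on the tilting stand for loading: flat on the sloping deck, its plain long side tight along the ledge bar, about midway, and its clipped corners uphill, and let go of it there. Then take the eight-sleeve comb from its rack and lower it square to the slope into the uphill row of wells, every sleeve in its own well and the flange fully down on the block, without forcing it and without knocking over the bottles and the jar standing about.

Things in the scene. Friction and masses are not known exactly. Their poses are not given: they have to be found in the camera images.
- block: loose white deep-well block, 44 (x) x 80 (y) x 42 mm, 0.11-0.22 kg; origin: middle of the underside, z up. 4 x 8 open square wells along x, y: pitch 9, width 7.4, depth 38 mm. Its two +x corners are clipped by 6 mm, the -x long side (x = -22) is plain. Starts level, +x within 0.7 rad of straight ahead. Let go on the deck, friction mostly holds it; on a steep one it may slide
- row_a (a point): middle of the mouths of the block's first row of 8 wells, the one beside the clipped corners, along y, on the top face (block frame 13.5, 0, 42 mm); axes as the block; the comb's origin belongs here
- comb: grey comb of 8 round-tipped sleeves, 5 mm thick, pitch 9 mm along its y, reaching 29 mm below the flange (11.5 x 76 x 2.5 mm); origin: middle of the flange's underside, z up. Hold it by the rib on top: 9 mm thick (x), 72 long (y), top 18.5 mm over the origin. 0.03 kg; fits either way round. Starts upright in the rack, y along the rack's y
- comb_rack: white fixed rack, 56 x 100 x 42 mm, origin: middle of its underside, yaw within 0.5 rad of straight ahead; two slots 8 mm wide and 80 mm long along its y at x = -11 and +11 mm; the comb hangs in the +11 slot, flange on the top face, up to 3 mm off the middle along y
- deck (a joint): tilt of the deck from level, rad, clamped between 0.28 and 0.50, low edge towards the robot; it stays where it is set (it would take over 20 N m to turn)
- bottle_small: bystander: small reagent bottle, 56 mm in diameter, 106 mm high, origin in the middle of its foot
- dropper: bystander: dropper bottle, 33 mm in diameter, 82 mm high, origin in the middle of its foot
- jar: bystander: wide jar with white lid, 71 mm in diameter, 90 mm high, origin in the middle of its foot
- deck_foot (a point): tilting stand (fixed): middle of the low edge of the deck's top; x up the slope, y along the low edge, z square out of the deck; yaw within 0.3 rad of straight ahead. Deck 130 mm wide, 116 long. A dark ledge bar, 7 mm thick and 9 high, lies across the deck along y, its uphill face clamped anywhere from x = 12 to 42 mm: its place is not reported, find it by eye or touch; it does not yield
Not all that is in view belongs to the job. Leave any orange or yellow look-alike of the block alone.

How it is judged:
On the way, in this order (a step that is already met when the one before it is completed fails the run):
1. the block lies flat on the deck, its plain side along the ledge, clipped corners uphill, and is let go (x of ledge_c0 in the frame of block between -0.0277 and -0.0235 m and y of ledge_c0 in the frame of block between -0.025 and 0.025 m and z of block in the frame of deck_foot between -0.0025 and 0.0025 m and angle between the z axis of block and the z axis of deck_foot, either way round below 0.052 rad and angle between the y axis of block and the y axis of deck_foot, either way round below 0.044 rad and z of row_a in the frame of deck_foot above 0.035 m and x of row_a in the frame of deck_foot above 0.04 m and contact force between the fingers and block below 0.1 N), for 0.3 s.
2. the comb is down in the first row with every sleeve in its well (x of comb in the frame of row_a between -0.002 and 0.002 m and y of comb in the frame of row_a between -0.0025 and 0.0025 m and z of comb in the frame of row_a between -0.0025 and 0.0025 m and angle between the z axis of comb and the z axis of block, either way round below 0.052 rad and angle between the y axis of comb and the y axis of block, either way round below 0.052 rad), for 0.2 s.
At the end, for the whole second after the job is handed in: Block flat on the deck (3 deg, 2.5 mm), plain side along the ledge (gap under 2 mm, 2.5 deg), clipped corners uphill, within 25 mm of the ledge's middle; comb flange within 2.5 mm of the block's top over the first row (2 mm across, 2.5 mm along, 3 deg); nothing held, all at rest (all of step 1 and all of step 2 and linear speed of each of block, comb below 0.01 m/s and contact force between the fingers and comb below 0.1 N); the robot touches nothing.
It fails at once if the comb is forced against the block with more than 45 N (contact force between comb and block above 45 N).
It fails at once if a bottle or the jar is knocked over (angle between any of bottle_small, dropper, jar's own z axis and vertical above 0.5 rad).
It also fails if it takes over 61 s, if anything falls off the work surface, if the arm or the gripper's body presses on something with over 40 N, if the wrist force passes 120 N, or if a joint passes its speed limit or range.

## Working session

There is one attempt and no reset: what is moved stays moved. The work goes in short steps, Python scripts to look and compute and a tool call to move; the robot and the scene stay as the last step left them, time stands still between calls to the robot, and variables do not carry over. Pictures are saved under pics/ and viewed, at most 10 in all, crops included, and the job is handed in when it is done.

Besides the shell and the picture viewer there is one more tool, called after "Call:" as name([rows], argument=value, ...), one row to a line, values as JSON. move_arm: Moves the arm, as the interface text tells. Its arguments: {"type":"object","properties":{"increments":{"type":"array","items":{"type":"array","items":{"type":"number"}}},"grip_force":{"type":"number"}},"required":["increments"]}

```bash
mkdir -p pics; cat > h.py <<'E'
import numpy as np,cv2
from bench import state,camera,calibration,close_job
def ext(n,s=None):
    c=calibration(n)
    K=np.array([[c['fx'],0,c['cx']],[0,c['fy'],c['cy']],[0,0,1.]])
    if n=='wrist':
        s=s or state();T=np.eye(4);T[:3,:3]=s['orientation'];T[:3,3]=s['tool_pos'];T=T@np.array(c['hand_eye'])
    else:
        W=np.eye(4);W[:3,:3]=cv2.Rodrigues(np.array(c['rvec'],float))[0];W[:3,3]=np.ravel(c['tvec']);T=np.linalg.inv(W)
    return K,T
def shot(n):
    s=state();K,T=ext(n,s);im,d=camera(n)
    np.savez(f'{n}.npz',im=im,d=d,K=K,T=T);return im,d,K,T
def cloud(d,K,T):
    v,u=np.mgrid[:d.shape[0],:d.shape[1]]
    p=np.stack([(u-K[0,2])/K[0,0]*d,(v-K[1,2])/K[1,1]*d,d],-1)
    w=p@T[:3,:3].T+T[:3,3];w[d==0]=np.nan;return w
def load(n):
    z=np.load(f'{n}.npz');return z['im'],z['d'],z['K'],z['T']
E
python3 - <<'E'
from h import *
for n in ['top','side']:
    im,d,K,T=shot(n);cv2.imwrite(f'pics/{n}0.png',cv2.resize(im[:,:,::-1],(800,600)))
    print(n,T.round(3).tolist(),K[0,0])
s=state();print(s)
E
```

```text
top [[0.048, -0.974, 0.22, 0.347], [-0.999, -0.048, 0.005, -0.009], [0.005, -0.22, -0.975, 1.098], [0.0, 0.0, 0.0, 1.0]] 392.5916950173665
side [[-0.996, -0.031, 0.088, 0.482], [-0.092, 0.479, -0.873, 0.834], [-0.015, -0.877, -0.48, 0.514], [0.0, 0.0, 0.0, 1.0]] 441.76540331790613
{'clock': 0.1, 'joints': array([-1.40548221,  0.42664844,  0.07388429,  1.60653638, -0.03407047,
        1.11078729, -0.06708752]), 'dq': array([ 0.00036064, -0.00047602, -0.00015538, -0.00338108,  0.00037606,
        0.00094135, -0.00027612]), 'tau': array([ 8.28065415e-03, -9.51525736e+01,  3.77167225e+00, -4.64397919e+01,
        1.98008545e-02,  6.61614002e-03, -5.18013314e-05]), 'tool_pos': array([0.2089472 , 0.64146892, 0.23069851]), 'orientation': array([[-9.50843341e-01,  3.09672224e-01, -2.34506490e-04],
       [ 3.09672291e-01,  9.50842717e-01, -1.09513711e-03],
       [-1.16154756e-04, -1.11392399e-03, -9.99999373e-01]]), 'force': array([ 0.06961959,  0.2855138 , -0.02359148]), 'torque': array([-0.00716274,  0.00260695, -0.00290051]), 'grasp_force': 0.0, 'finger_gap': 0.08545559763730352}
```

View pics/top0.png

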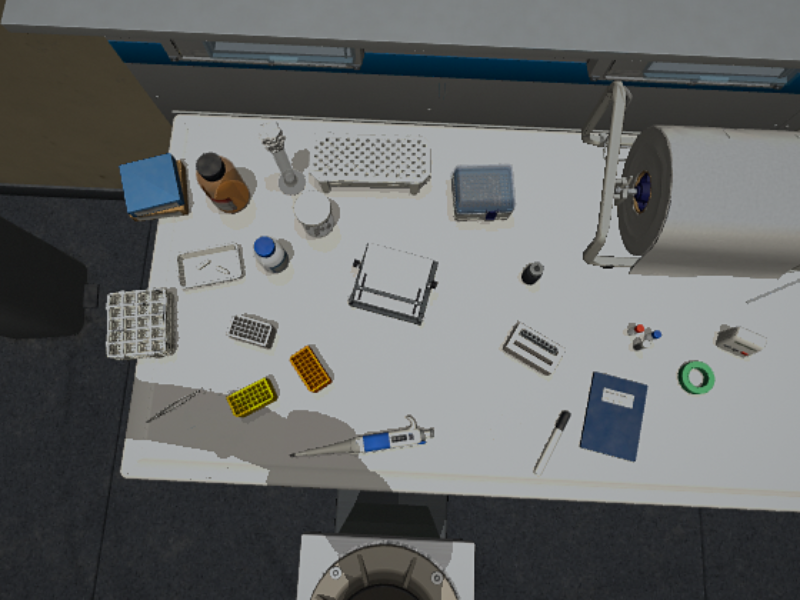

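View pics/side0.png

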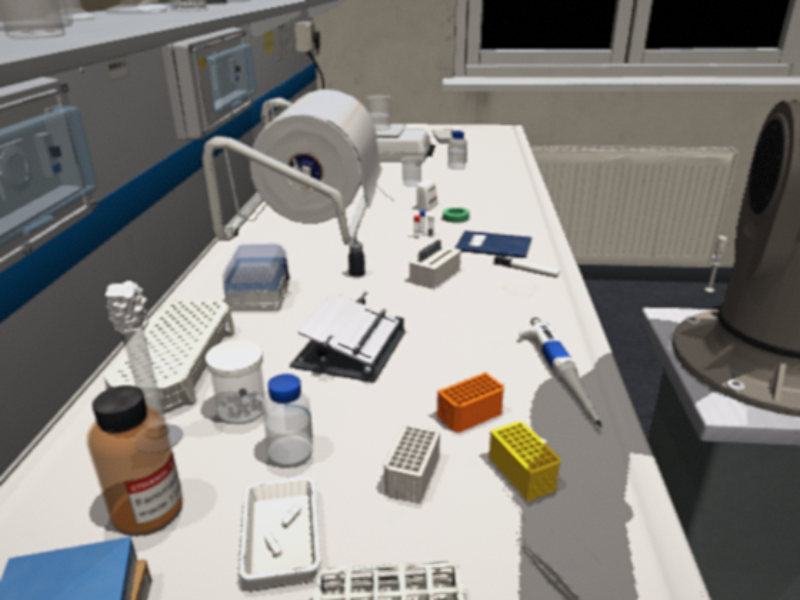

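Top view: white block (251,331); look-alikes orange (311,369) and yellow (251,397) are to be left alone. Stand is at (393,283), rack with comb at (534,347), bottle_small at (270,253), jar at (314,215), dropper at (533,272). White with open square wells and clipped corners fits (251,331); I'll confirm it in an enlarged crop.

```bash
python3 - <<'E'
from h import *
im,d,K,T=load('top');w=cloud(d,K,T)
def P(u,v): return w[int(v*.7),int(u*.7)].round(4).tolist()
for n,(u,v) in dict(block=(251,331),rack=(534,335),deck=(398,265),bottle=(266,245),jar=(314,203),dropper=(536,267),table=(450,350),orange=(311,366)).items(): print(n,P(u,v))
def crop(u,v,r=40):
    u,v=int(u*.7),int(v*.7);return cv2.resize(im[v-r:v+r,u-r:u+r,::-1],(400,400),interpolation=cv2.INTER_CUBIC)
cv2.imwrite('pics/c1.png',cv2.resize(np.hstack([crop(251,331,24),crop(393,283,40),crop(534,347,30)]),(800,267)))
# deck plane
m=(w[...,0]>.45)&(w[...,0]<.75)&(abs(w[...,1]+.0)<.15)
def blob(c,r,z0,z1):
    q=w[(np.hypot(w[...,0]-c[0],w[...,1]-c[1])<r)&(w[...,2]>z0)&(w[...,2]<z1)][:,:]
    rr=cv2.minAreaRect((q[:,:2]*1000).astype(np.float32));print(len(q),rr,q[:,2].mean());return q
b=P(251,331);blob(b,.06,.034,.05)
b=P(534,335);blob(b,.075,.034,.05)
b=P(534,335);blob(b,.075,.052,.075)
E
```

```text
block [0.5186, 0.2839, 0.0335]
rack [0.5319, -0.2532, 0.0604]
deck [0.6569, 0.0077, 0.0568]
bottle [0.6677, 0.2512, 0.1093]
jar [0.7614, 0.1745, 0.0901]
dropper [0.663, -0.2568, 0.0704]
table [0.506, -0.1039, 0.0014]
orange [0.4581, 0.1667, 0.0113]
360 ((518.8723754882812, 283.01995849609375), (80.64735412597656, 44.30037307739258), 76.27890014648438) 0.04178761776708773
583 ((510.26318359375, -261.6426696777344), (100.43538665771484, 57.04337692260742), 61.245849609375) 0.04271562649854762
117 ((521.1763916015625, -265.19586181640625), (72.37223815917969, 10.837127685546875), 61.469146728515625) 0.060343977822862625
```

View pics/c1.png

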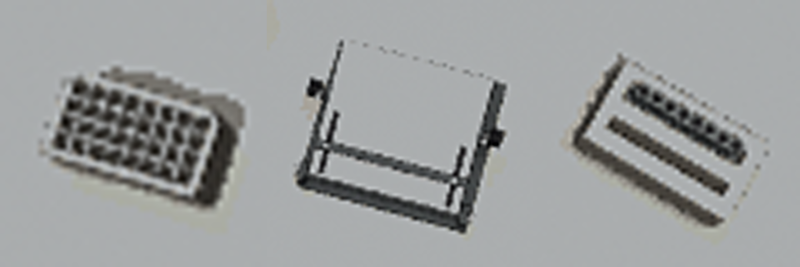

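The crop shows the white block's clipped corners on the far (+x) side. The stand's ledge bar is about a quarter of the way up the deck, and the comb is in the rack's far slot. Next I'll fit the deck.

```bash
cat >> h.py <<'E'
def deck(w,im,c=(.62,.0),pr=True):
    m=(abs(w[...,0]-c[0])<.12)&(abs(w[...,1]-c[1])<.12)&(w[...,2]>.012)
    white=im.min(-1)>120
    q=w[m&white];
    for i in range(8):
        A=np.c_[q[:,:2],np.ones(len(q))];k=np.linalg.lstsq(A,q[:,2],rcond=None)[0];r=q[:,2]-A@k
        if i<7:q=q[abs(r)<max(.002,2*np.std(r))]
    n=np.array([-k[0],-k[1],1]);n/=np.linalg.norm(n)
    print('n',n.round(4),'tilt',np.arccos(n[2]),'yaw',np.degrees(np.arctan2(-n[1],-n[0])),'std',r.std(),len(q))
    ux=np.array([0,0,1])-n[2]*n;ux/=np.linalg.norm(ux);R=np.c_[ux,np.cross(n,ux),n]
    return R,q
E
python3 - <<'E'
from h import *
im,d,K,T=load('top');w=cloud(d,K,T)
R,q=deck(w,im)
o=q.mean(0);L=(q-o)@R
print(o)
rr=cv2.minAreaRect((L[:,:2]*1000).astype(np.float32));print(rr)
P=(w-o)@R
m=(abs(P[...,0])<.15)&(abs(P[...,1])<.1)&(w[...,2]>.004)
# height & brightness profile along x in the middle band
for x in np.arange(-.1,.08,.003):
    k=m&(abs(P[...,1])<.04)&(abs(P[...,0]-x)<.0015)
    if k.sum(): print(round(x,4),k.sum(),np.median(P[k][:,2]).round(4),im[k].mean().round(0))
for s in np.arange(-.08,.08,.003):
    k=m&(abs(P[...,0]-.01)<.02)&(abs(P[...,1]-s)<.0015)
    if k.sum(): print('y',round(s,4),k.sum(),np.median(P[k][:,2]).round(4),im[k].mean().round(0)) if abs(s)>.055 else 0
E
```

```text
n [-0.2869  0.0626  0.9559] tilt 0.2980310846797185 yaw -12.29922277725957 std 0.001549281563760418 1480
[0.63215156 0.01463017 0.04711485]
((-4.406044006347656, -1.0109939575195312), (153.8778839111328, 118.27168273925781), 88.93946075439453)
-0.1 1 -0.0116 173.0
-0.097 2 -0.015 172.0
-0.094 1 -0.0157 172.0
-0.091 6 -0.0166 173.0
-0.088 2 -0.0177 173.0
-0.085 5 -0.0186 173.0
-0.082 1 -0.0179 174.0
-0.079 2 -0.0207 176.0
-0.076 13 -0.0187 56.0
-0.073 30 -0.018 67.0
-0.07 29 -0.0179 66.0
-0.067 26 -0.0187 49.0
-0.064 21 -0.0043 56.0
-0.061 27 -0.0014 118.0
-0.058 32 -0.0003 178.0
-0.055 28 0.0002 174.0
-0.052 29 -0.0003 173.0
-0.049 33 0.0007 173.0
-0.046 29 0.0008 173.0
-0.043 33 0.0 175.0
-0.04 31 -0.0003 159.0
-0.037 25 0.0072 78.0
-0.034 31 0.0092 74.0
-0.031 38 0.0066 95.0
-0.028 29 0.0003 178.0
-0.025 32 0.0011 174.0
-0.022 32 -0.0007 173.0
-0.019 30 -0.0001 173.0
-0.016 33 0.0001 173.0
-0.013 32 -0.0004 173.0
-0.01 29 0.0012 173.0
-0.007 31 -0.0004 173.0
-0.004 29 -0.0002 173.0
-0.001 32 0.0001 173.0
0.002 32 0.0003 173.0
0.005 30 0.0002 173.0
0.008 30 -0.0003 173.0
0.011 32 0.
[... 237 characters left out ...]
044 31 -0.0003 173.0
0.047 32 -0.0005 173.0
0.05 31 -0.0001 173.0
0.053 31 0.0006 168.0
0.056 4 -0.0312 141.0
0.059 4 -0.0617 174.0
0.062 4 -0.063 173.0
0.065 3 -0.0643 173.0
0.068 4 -0.0654 173.0
0.071 2 -0.0662 173.0
0.074 3 -0.0672 173.0
0.077 5 -0.0676 173.0
y -0.08 8 -0.0013 60.0
y -0.077 7 -0.0008 48.0
y -0.074 14 -0.0354 44.0
y -0.071 15 -0.0399 76.0
y -0.068 15 -0.0353 60.0
y -0.065 18 -0.0012 83.0
y -0.062 17 -0.0007 176.0
y -0.059 14 0.0003 175.0
y -0.056 17 -0.0008 161.0
y 0.055 14 -0.0006 154.0
y 0.058 17 -0.0001 174.0
y 0.061 15 0.0005 178.0
y 0.064 12 -0.0001 142.0
y 0.067 8 0.0013 59.0
y 0.07 10 -0.0168 78.0
y 0.073 12 -0.0176 61.0
y 0.076 8 -0.0464 69.0
y 0.079 8 -0.0015 40.0
```

```bash
cat >> h.py <<'E'
from scipy.spatial.transform import Rotation as Ro
def Rdown(yaw,tilt=0):
    """tool y along heading yaw (deg) raised by tilt (rad), z down"""
    a=np.radians(yaw);y=np.array([np.cos(a)*np.cos(tilt),np.sin(a)*np.cos(tilt),np.sin(tilt)])
    n=np.array([-np.cos(a)*np.sin(tilt),-np.sin(a)*np.sin(tilt),np.cos(tilt)])
    return np.c_[np.cross(y,-n),y,-n]
def plan(p,R):
    s=state();R0=np.array(s['orientation'])
    print('t',round(s['clock'],2),'rot total deg',Ro.from_matrix(R0.T@R).as_rotvec(degrees=True).round(2),
     'shift total (new axes)',(R.T@(np.array(p)-s['tool_pos'])).round(4),'gap',round(s['finger_gap'],4),'F',np.array(s['force']).round(1),'pos',np.array(s['tool_pos']).round(4))
E
python3 -c "
from h import *
plan([.519,.283,.16],Rdown(-13.7))"
```

```text
t 0.1 rot total deg [-5.000e-02  5.000e-02  8.566e+01] shift total (new axes) [-0.2748  0.3861  0.0707] gap 0.0855 F [ 0.1  0.3 -0. ] pos [0.2089 0.6415 0.2307]
```

Call:
move_arm([
  [0, 0, 7, 0, 0, 0, 0.085],
  [0, 0, 7, 0, 0, 0, 0.085],
  [0, 0, 7, 0, 0, 0, 0.085],
  [0, 0, 7, 0, 0, 0, 0.085],
  [0, 0, 7, 0, 0, 0, 0.085],
  [0, 0, 7, 0, 0, 0, 0.085],
  [0, 0, 7, 0, 0, 0, 0.085],
  [0, 0, 7, 0, 0, 0, 0.085],
  [0, 0, 7, 0, 0, 0, 0.085],
  [0, 0, 7, 0, 0, 0, 0.085],
])

```text
clock: 0.93
tool_pos: [0.2089, 0.6416, 0.2309]
orientation: [[-0.028, 1.0, -0.0], [1.0, 0.028, -0.001], [-0.001, -0.0, -1.0]]
force: [0.6, 1.3, 0.4]
finger_gap: 0.0847
grasp_force: 0.0
```

Call:
move_arm([
  [0, 0, 7, 0, 0, 0, 0.085],
  [0, 0, 7, 0, 0, 0, 0.085],
  [0, 0, 1.7, -0.02, 0.0275, 0.005, 0.085],
  [0, 0, 0, -0.02, 0.0275, 0.005, 0.085],
  [0, 0, 0, -0.02, 0.0275, 0.005, 0.085],
  [0, 0, 0, -0.02, 0.0275, 0.005, 0.085],
  [0, 0, 0, -0.02, 0.0275, 0.005, 0.085],
  [0, 0, 0, -0.02, 0.0275, 0.005, 0.085],
  [0, 0, 0, -0.02, 0.0275, 0.005, 0.085],
  [0, 0, 0, -0.02, 0.0275, 0.005, 0.085],
])

```text
clock: 1.77
tool_pos: [0.3861, 0.4333, 0.1909]
orientation: [[0.237, 0.971, -0.0], [0.971, -0.237, -0.0], [-0.0, -0.0, -1.0]]
force: [0.7, 1.1, 0.4]
finger_gap: 0.0849
grasp_force: 0.0
```

Call:
move_arm([
  [0, 0, 0, -0.02, 0.0275, 0.005, 0.085],
  [0, 0, 0, -0.02, 0.0275, 0.005, 0.085],
  [0, 0, 0, -0.02, 0.0275, 0.005, 0.085],
  [0, 0, 0, -0.02, 0.0275, 0.005, 0.085],
  [0, 0, 0, -0.02, 0.0275, 0.005, 0.085],
  [0, 0, 0, -0.015, 0.02, 0.005, 0.085],
  [0, 0, 0, 0, 0, 0, 0.085],
  [0, 0, 0, 0, 0, 0, 0.085],
])

```text
clock: 2.43
tool_pos: [0.5118, 0.2839, 0.1608]
orientation: [[0.24, 0.971, -0.001], [0.971, -0.24, -0.001], [-0.001, -0.0, -1.0]]
force: [0.4, 1.1, 0.0]
finger_gap: 0.0853
grasp_force: 0.0
```

```bash
python3 - <<'E'
from h import *
plan([.519,.283,.16],Rdown(-13.7))
im,d,K,T=shot('wrist');cv2.imwrite('pics/w1.png',im[:,:,::-1]);w=cloud(d,K,T)
k=(w[...,2]>.035)&(w[...,2]<.048)&(np.hypot(w[...,0]-.519,w[...,1]-.283)<.06)
print(k.sum(),np.nanmedian(w[k],0));
if k.sum()>50: print(cv2.minAreaRect((w[k][:,:2]*1000).astype(np.float32)))
E
```

```text
t 2.43 rot total deg [-0.02  0.06 -0.22] shift total (new axes) [0.0008 0.0072 0.0008] gap 0.0853 F [0.4 1.1 0. ] pos [0.5118 0.2839 0.1608]
3182 [0.51822789 0.2840659  0.04081324]
((518.4302978515625, 282.89239501953125), (80.37104034423828, 44.08806610107422), 76.39815521240234)
```

View pics/w1.png

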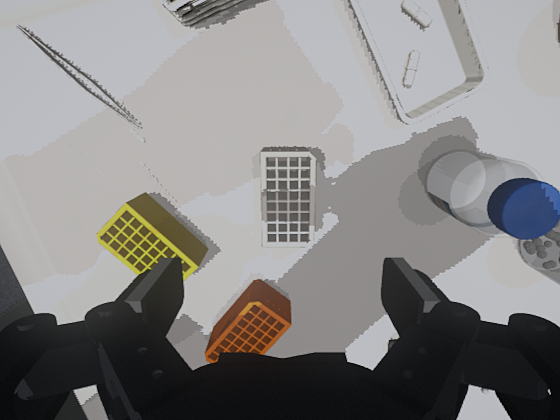

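The wrist view shows the white block at (288,198), clipped corners to the right (+x), and its measurement agrees with the top camera. Descend and grip.

Call:
move_arm([
  [0, 0, 0, 0.0004, 0.0034, 0.022, 0.085],
  [0, 0, 0, 0.0004, 0.0034, 0.022, 0.085],
  [0, 0, 0, 0, 0, 0.022, 0.085],
  [0, 0, 0, 0, 0, 0.022, 0.085],
  [0, 0, 0, 0, 0, 0.022, 0.085],
  [0, 0, 0, 0, 0, 0.02, 0.085],
  [0, 0, 0, 0, 0, 0.014, 0.085],
  [0, 0, 0, 0, 0, 0, 0.085],
])

```text
clock: 3.15
tool_pos: [0.516, 0.2851, 0.0148]
orientation: [[0.236, 0.972, -0.003], [0.972, -0.236, -0.002], [-0.003, -0.003, -1.0]]
force: [-1.4, -0.2, -0.5]
finger_gap: 0.0853
grasp_force: 0.0
```

Call:
move_arm([
  [0, 0, 0, 0, 0, 0, 0.03],
  [0, 0, 0, 0, 0, 0, 0.03],
  [0, 0, 0, 0, 0, 0, 0.03],
  [0, 0, 0, 0, 0, 0, 0.03],
  [0, 0, 0, 0, 0, 0, 0.03],
  [0, 0, 0, 0, 0, 0, 0.03],
  [0, 0, 0, 0, 0, 0, 0.03],
  [0, 0, 0, 0, 0, 0, 0.03],
], grip_force=40)

```text
clock: 3.82
tool_pos: [0.5185, 0.2854, 0.0186]
orientation: [[0.237, 0.971, 0.001], [0.971, -0.237, 0.001], [0.002, 0.001, -1.0]]
force: [-2.1, -0.2, 7.7]
finger_gap: 0.0439
grasp_force: 40.4
```

```bash
cat >> h.py <<'E'
# deck estimate: origin o on deck plane, yaw, tilt, ledge face local x, mid y
o=np.array([.63215,.01463,.04711]);YAW=-12.3;TILT=.298;XL=-.030
RD=Rdown(YAW,TILT)
ux,n=RD[:,1],-RD[:,2];uy=np.cross(n,ux)
def dk(x,y,z): return o+x*ux+y*uy+z*n
E
python3 - <<'E'
from h import *
plan([.518,.283,.016],Rdown(-13.6))
print(dk(XL+.022,0,.016))
plan(dk(XL+.022+.02,0,.1),Rdown(YAW))
E
```

```text
t 3.82 rot total deg [ 0.05 -0.09 -0.14] shift total (new axes) [-0.0025  0.0001  0.0026] gap 0.0439 F [-2.1 -0.2  7.7] pos [0.5185 0.2854 0.0186]
[0.62008823 0.01725989 0.06005594]
t 3.82 rot total deg [ 0.05 -0.09 -1.44] shift total (new axes) [-0.2403  0.1509 -0.1276] gap 0.0439 F [-2.1 -0.2  7.7] pos [0.5185 0.2854 0.0186]
```

Call:
move_arm([
  [0, 0, 0, 0, 0, -0.015, 0.03],
  [0, 0, 0, 0, 0, -0.025, 0.03],
  [0, 0, 0, 0, 0, -0.03, 0.03],
  [0, 0, 0, 0, 0, -0.03, 0.03],
  [0, 0, 0, 0, 0, -0.03, 0.03],
  [0, 0, 0.2, -0.02, 0.0125, -0.02, 0.03],
  [0, 0, 0.2, -0.02, 0.0125, 0, 0.03],
  [0, 0, 0.2, -0.02, 0.0125, 0, 0.03],
  [0, 0, 0.2, -0.02, 0.0125, 0, 0.03],
  [0, 0, 0.2, -0.02, 0.0125, 0, 0.03],
])

```text
clock: 4.65
tool_pos: [0.5544, 0.1717, 0.1683]
orientation: [[0.254, 0.967, 0.001], [0.967, -0.254, 0.001], [0.001, 0.001, -1.0]]
force: [0.7, -0.3, -1.4]
finger_gap: 0.0435
grasp_force: 41.9
```

Call:
move_arm([
  [0, 0, 0, -0.02, 0.0125, 0, 0.03],
  [0, 0, 0, -0.02, 0.0125, 0, 0.03],
  [0, 0, 0, -0.02, 0.0125, 0, 0.03],
  [0, 0, 0, -0.02, 0.0125, 0, 0.03],
  [0, 0, 0, -0.02, 0.0125, 0, 0.03],
  [0, 0, 0, -0.02, 0.0125, 0, 0.03],
  [-5, 0, 0, -0.02, 0.0125, 0, 0.03],
  [-6, 0, 0, 0, 0, 0, 0.03],
  [-6, 0, 0, 0, 0, 0, 0.03],
  [0, 0, 0, 0, 0, 0, 0.03],
])

```text
clock: 5.48
tool_pos: [0.6003, 0.0153, 0.1665]
orientation: [[0.254, 0.924, 0.286], [0.967, -0.243, -0.074], [0.001, 0.296, -0.955]]
force: [-0.7, -0.8, -1.8]
finger_gap: 0.0433
grasp_force: 41.9
```

```bash
python3 - <<'E'
from h import *
plan(dk(XL+.022+.006,.0025,.0586),RD)
im,d,K,T=shot('wrist');cv2.imwrite('pics/w2.png',im[:,:,::-1]);w=cloud(d,K,T)
t=state();R=np.array(t['orientation']);p=(w-t['tool_pos'])@R
# deck & block check
R2,q=deck(w,im,c=(.65,.03));print(len(q),((q-o)@np.c_[ux,uy,n]).mean(0),((q-o)@n).std())
E
```

```text
t 5.48 rot total deg [ 0.13  0.63 -2.32] shift total (new axes) [ 0.0086 -0.0071  0.0648] gap 0.0433 F [-0.7 -0.8 -1.8] pos [0.6003 0.0153 0.1665]
n [0.563  0.6595 0.4981] tilt 1.0494073556284076 yaw -130.48239293129677 std 0.04315298812603938 16295
16295 [0.00616768 0.02218847 0.0677999 ] 0.07379702356530794
```

View pics/w2.png

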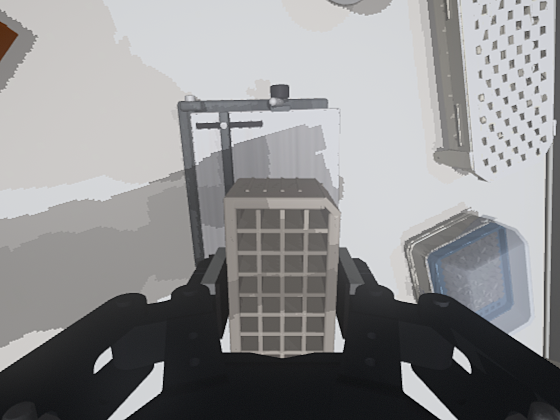

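The block is held square, clipped corners uphill (right). The deck's left half is visible, with the ledge running from (225,125) downward. I'll refine the plane and ledge line from this view.

```bash
python3 - <<'E'
from h import *
im,d,K,T=load('wrist');w=cloud(d,K,T);B=np.c_[ux,uy,n]
P=(w-o)@B
v,u=np.mgrid[:420,:560]
m=(abs(P[...,2])<.006)&(P[...,0]>-.027)&(P[...,0]<.05)&(P[...,1]>.0)&(P[...,1]<.062)&(im.min(-1)>60)&(v<260)
q=P[m];A=np.c_[q[:,:2],np.ones(len(q))];k=np.linalg.lstsq(A,q[:,2],rcond=None)[0];print('plane in deck est',k.round(4),len(q),(q[:,2]-A@k).std())
# ledge top points: height 5..12 above
L=(P[...,2]>.005)&(P[...,2]<.013)&(abs(P[...,0]+.033)<.012)&(P[...,1]>0)&(P[...,1]<.045)&(v<260)&(u<232)
for y in np.arange(.01,.05,.005):
    k=L&(abs(P[...,1]-y)<.0025)
    if k.sum()>5: print(round(y,3),k.sum(),np.percentile(P[k][:,0],[3,50,97]).round(4),np.median(P[k][:,2]).round(4))
# left edge line of deck low edge
E
```

```text
plane in deck est [ 0.0016 -0.0028 -0.0019] 6438 0.0006972048011530912
0.01 46 [-0.0377 -0.0352 -0.0326] 0.0071
0.015 47 [-0.0379 -0.0351 -0.0324] 0.0069
0.02 48 [-0.0375 -0.0347 -0.032 ] 0.0068
0.025 62 [-0.038  -0.0347 -0.0316] 0.0069
0.03 54 [-0.0374 -0.0344 -0.0312] 0.0069
0.035 64 [-0.0377 -0.0346 -0.0314] 0.0069
0.04 59 [-0.0374 -0.0344 -0.0313] 0.0068
0.045 31 [-0.0377 -0.0347 -0.0315] 0.007
```

Call:
move_arm([
  [0.1, 0.3, -1, 0.004, -0.003, 0.01, 0.03],
  [0, 0.3, -1, 0.004, -0.004, 0.015, 0.03],
  [0, 0, 0, 0, 0, 0.02, 0.03],
  [0, 0, 0, 0, 0, 0.015, 0.03],
  [0, 0, 0, 0, 0, 0, 0.03],
  [0, 0, 0, 0, 0, 0, 0.03],
])

```text
clock: 6.03
tool_pos: [0.6158, 0.0198, 0.1079]
orientation: [[0.22, 0.934, 0.282], [0.976, -0.21, -0.064], [-0.001, 0.289, -0.957]]
force: [-0.1, 0.1, -0.2]
finger_gap: 0.0433
grasp_force: 41.8
```

```bash
sed -i 's/XL=-.030/XL=-.031/; s/YAW=-12.3/YAW=-12.6/' h.py; python3 -c "
from h import *
plan(dk(XL+.022+.004,.0025,.0186),RD)"
```

```text
t 6.03 rot total deg [-0.27  0.07 -0.08] shift total (new axes) [ 0.001  -0.0066  0.0445] gap 0.0433 F [-0.1  0.1 -0.2] pos [0.6158 0.0198 0.1079]
```

Call:
move_arm([
  [-0.3, 0, 0, 0, -0.002, 0.012, 0.03],
  [0, 0, 0, 0, -0.002, 0.012, 0.03],
  [0, 0, 0, 0, 0, 0.01, 0.03],
  [0, 0, 0, 0, 0, 0.005, 0.03],
  [0, 0, 0, 0, 0, 0.003, 0.03],
  [0, 0, 0, 0, 0, 0.002, 0.03],
  [0, 0, 0, 0, 0, 0.002, 0.03],
  [0, 0, 0, 0, 0, 0.001, 0.03],
  [0, 0, 0, 0, 0, 0, 0.03],
])

```text
clock: 6.78
tool_pos: [0.6251, 0.0181, 0.0632]
orientation: [[0.22, 0.932, 0.288], [0.976, -0.21, -0.064], [0.001, 0.295, -0.955]]
force: [-19.9, 1.6, 32.6]
finger_gap: 0.0432
grasp_force: 46.8
```

```bash
python3 -c "
from h import *
plan(dk(XL+.022,.0025,.0186),RD)"
```

```text
t 6.78 rot total deg [ 0.11 -0.04 -0.1 ] shift total (new axes) [ 0.0007 -0.0064 -0.001 ] gap 0.0432 F [-19.9   1.6  32.6] pos [0.6251 0.0181 0.0632]
```

Call:
move_arm([
  [0, 0, 0, 0, 0, -0.002, 0.03],
  [0, 0, 0, 0, -0.002, -0.001, 0.03],
  [0, 0, 0, 0, -0.002, 0, 0.03],
  [0, 0, 0, 0, 0, 0, 0.03],
])

```text
clock: 7.12
tool_pos: [0.6203, 0.0193, 0.0633]
orientation: [[0.219, 0.932, 0.288], [0.976, -0.209, -0.065], [-0.0, 0.295, -0.955]]
force: [-0.9, 0.2, -2.5]
finger_gap: 0.0432
grasp_force: 42.2
```

```bash
cat >> h.py <<'E'
def lf():
    s=state();f=np.array(s['force']);r=np.array(s['tool_pos'])-o
    print('F deck xyz',(f@np.c_[ux,uy,n]).round(1),'tcp deck',(r@np.c_[ux,uy,n]).round(4))
E
python3 -c "
from h import *
plan(dk(XL+.022,.0025,.0186),RD);lf()"
```

```text
t 7.12 rot total deg [ 0.1   0.02 -0.04] shift total (new axes) [ 0.0005 -0.0017  0.0006] gap 0.0432 F [-0.9  0.2 -2.5] pos [0.6203 0.0193 0.0633]
F deck xyz [-1.6  0.  -2.1] tcp deck [-0.0073  0.002   0.0192]
```

Call:
move_arm([
  [0, 0, 0, 0, -0.001, 0.0003, 0.03],
  [0, 0, 0, 0, -0.001, 0, 0.03],
  [0, 0, 0, 0, -0.001, 0, 0.03],
  [0, 0, 0, 0, -0.001, 0, 0.03],
  [0, 0, 0, 0, 0, 0, 0.03],
])

```text
clock: 7.53
tool_pos: [0.617, 0.02, 0.0619]
orientation: [[0.219, 0.932, 0.289], [0.976, -0.209, -0.065], [-0.0, 0.296, -0.955]]
force: [-0.4, 0.1, -0.6]
finger_gap: 0.043
grasp_force: 42.2
```

```bash
python3 -c "
from h import *
lf()"
```

```text
F deck xyz [-0.5  0.  -0.4] tcp deck [-0.0109  0.0019  0.0188]
```

Call:
move_arm([
  [0, 0, 0, 0, -0.001, 0.0002, 0.03],
  [0, 0, 0, 0, -0.001, 0, 0.03],
  [0, 0, 0, 0, -0.001, 0, 0.03],
  [0, 0, 0, 0, 0, 0, 0.03],
])

```text
clock: 7.87
tool_pos: [0.6167, 0.0201, 0.0621]
orientation: [[0.22, 0.931, 0.293], [0.976, -0.21, -0.065], [0.001, 0.3, -0.954]]
force: [12.6, -4.7, -3.6]
finger_gap: 0.043
grasp_force: 42.3
```

```bash
python3 -c "
from h import *
lf()
s=state();R=np.array(s['orientation'])
im,d,K,T=shot('wrist');w=cloud(d,K,T);P=(w-s['tool_pos'])@R
cv2.imwrite('pics/w3.png',im[:,:,::-1])"
```

```text
F deck xyz [11.7 -1.8 -7.3] tcp deck [-0.0111  0.0019  0.0191]
```

View pics/w3.png

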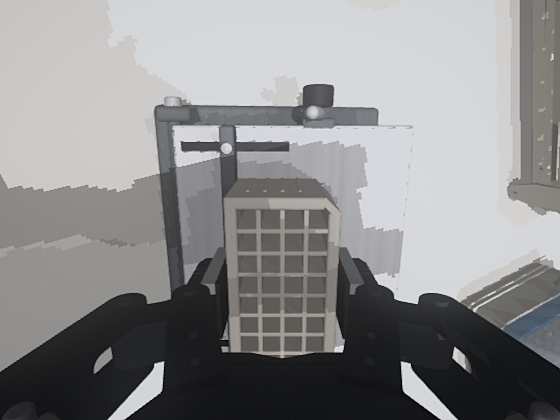

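The block touches the ledge (12 N along the slope). I'll relax it, press it lightly down, and release.

Call:
move_arm([
  [0, 0, 0, 0, 0.001, 0.001, 0.03],
  [0, 0, 0, 0, 0.0005, 0.001, 0.03],
  [0, 0, 0, 0, 0, 0, 0.03],
], grip_force=20)

```text
clock: 8.17
tool_pos: [0.6174, 0.02, 0.0607]
orientation: [[0.22, 0.931, 0.291], [0.976, -0.21, -0.064], [0.001, 0.298, -0.955]]
force: [-5.4, 0.1, 21.4]
finger_gap: 0.043
grasp_force: 45.9
```

```bash
python3 -c "
from h import *
lf();plan(dk(XL+.022,.0025,.0186),RD)"
```

```text
F deck xyz [ 1.2 -1.  22. ] tcp deck [-0.0109  0.002   0.0176]
t 8.17 rot total deg [ 0.24 -0.03 -0.1 ] shift total (new axes) [ 0.0005  0.0019 -0.001 ] gap 0.043 F [-5.4  0.1 21.4] pos [0.6174 0.02   0.0607]
```

Call:
move_arm([
  [0, 0, 0, 0, -0.0005, -0.001, 0.03],
  [0, 0, 0, 0, 0, 0, 0.05],
  [0, 0, 0, 0, 0, 0, 0.065],
  [0, 0, 0, 0, 0, 0, 0.085],
  [0, 0, 0, 0, 0, 0, 0.085],
  [0, 0, 0, 0, 0, 0, 0.085],
  [0, 0, 0, 0, 0, 0, 0.085],
])

```text
clock: 8.75
tool_pos: [0.6154, 0.0203, 0.0601]
orientation: [[0.219, 0.932, 0.288], [0.976, -0.209, -0.065], [-0.0, 0.295, -0.955]]
force: [0.5, 0.2, 0.1]
finger_gap: 0.0849
grasp_force: 0.0
```

Call:
move_arm([
  [0, 0, 0, 0, 0, -0.01, 0.085],
  [0, 0, 0, 0, 0, -0.02, 0.085],
  [0, 0, 0, 0, 0, -0.03, 0.085],
  [0, 0, 0, 0, 0, -0.03, 0.085],
  [0, 0, 0, 0, 0, -0.03, 0.085],
  [0, 0, 0, 0, 0, -0.02, 0.085],
  [0, 0, 0, 0, 0, 0, 0.085],
])

```text
clock: 9.33
tool_pos: [0.5757, 0.0298, 0.1979]
orientation: [[0.219, 0.931, 0.292], [0.976, -0.21, -0.062], [0.004, 0.299, -0.954]]
force: [1.3, 0.5, 1.2]
finger_gap: 0.0849
grasp_force: 0.0
```

```bash
python3 - <<'E'
from h import *
lf()
B=np.c_[ux,uy,n]
for c in ['wrist','top']:
    im,d,K,T=shot(c);w=cloud(d,K,T);P=(w-o)@B
    if c=='wrist': cv2.imwrite('pics/w4.png',im[:,:,::-1])
    m=(abs(P[...,0]+.009)<.03)&(abs(P[...,1])<.06)&(P[...,2]>.034)&(P[...,2]<.049)
    q=P[m];A=np.c_[q[:,:2],np.ones(len(q))];k=np.linalg.lstsq(A,q[:,2],rcond=None)[0]
    print(c,len(q),cv2.minAreaRect((q[:,:2]*1000).astype(np.float32)),'plane',k.round(4))
    for x in (-.035,0.03):
        l=(abs(P[...,1])<.06)&(abs(P[...,0]-x)<.015)&(abs(P[...,2]-(.009 if x<0 else 0))<.004)
        print(x,l.sum(),P[l].mean(0).round(4),np.percentile(P[l][:,0],[2,98]).round(4))
E
```

```text
F deck xyz [1.5 0.7 0.8] tcp deck [-0.0115  0.0025  0.1613]
wrist 3097 ((-9.32068920135498, -0.2654380798339844), (80.11104583740234, 44.14962387084961), 89.74845886230469) plane [0.0022 0.0048 0.0395]
-0.035 773 [-0.0346  0.0071  0.0072] [-0.0381 -0.0224]
0.03 3868 [ 0.0304  0.003  -0.0017] [0.0164 0.0444]
top 58 ((-6.071830749511719, -33.55548858642578), (46.22066879272461, 17.96017074584961), 22.06912612915039) plane [ 0.0072 -0.0385  0.0406]
-0.035 26 [-0.0331 -0.0454  0.0086] [-0.0374 -0.0219]
0.03 212 [ 0.0306 -0.0311 -0.0001] [0.0159 0.0444]
```

View pics/w4.png

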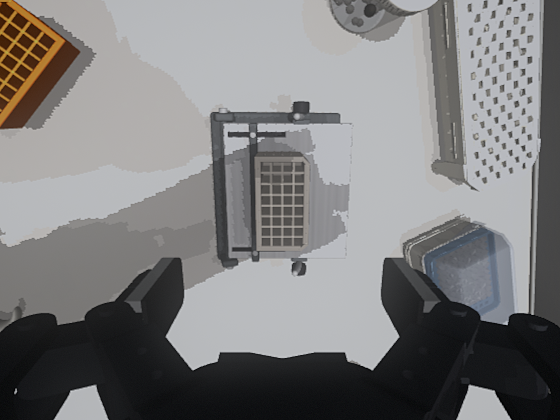

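Block lies flat, side tight to the ledge bar (gap ~0.2 mm), clipped corners uphill at the right (305,160). Next, the comb.

```bash
python3 - <<'E'
from h import *
lf();plan([.5205,-.266,.18],Rdown(-28.6))
E
```

```text
F deck xyz [ 0.3 -0.4  0.2] tcp deck [-0.0129  0.0027  0.1586]
t 9.43 rot total deg [17.13 -2.52 15.86] shift total (new axes) [-0.2862  0.0937  0.015 ] gap 0.0851 F [ 0.1 -0.5  0.3] pos [0.5752 0.0301 0.195 ]
```

Call:
move_arm([
  [4.28, -0.63, 3.97, 0, 0, 0, 0.085],
  [4.28, -0.63, 3.97, 0, 0, 0, 0.085],
  [4.28, -0.63, 3.97, 0, 0, 0, 0.085],
  [4.28, -0.63, 3.97, 0, 0, 0, 0.085],
  [0, 0, 0, -0.024, 0.0078, 0.0013, 0.085],
  [0, 0, 0, -0.024, 0.0078, 0.0013, 0.085],
  [0, 0, 0, -0.024, 0.0078, 0.0013, 0.085],
  [0, 0, 0, -0.024, 0.0078, 0.0013, 0.085],
  [0, 0, 0, -0.024, 0.0078, 0.0013, 0.085],
  [0, 0, 0, -0.024, 0.0078, 0.0013, 0.085],
])

```text
clock: 10.27
tool_pos: [0.5463, -0.1208, 0.1854]
orientation: [[0.48, 0.877, -0.003], [0.877, -0.48, -0.002], [-0.003, -0.002, -1.0]]
force: [-0.2, -0.0, -0.6]
finger_gap: 0.0849
grasp_force: 0.0
```

Call:
move_arm([
  [0, 0, 0, -0.024, 0.0078, 0.0013, 0.085],
  [0, 0, 0, -0.024, 0.0078, 0.0013, 0.085],
  [0, 0, 0, -0.024, 0.0078, 0.0013, 0.085],
  [0, 0, 0, -0.024, 0.0078, 0.0013, 0.085],
  [0, 0, 0, -0.024, 0.0078, 0.0013, 0.085],
  [0, 0, 0, -0.022, 0.0078, 0.0013, 0.06],
  [0, 0, 0, 0, 0, 0, 0.03],
  [0, 0, 0, 0, 0, 0, 0.025],
  [0, 0, 0, 0, 0, 0, 0.025],
])

```text
clock: 11.02
tool_pos: [0.5198, -0.2661, 0.1782]
orientation: [[0.48, 0.877, -0.003], [0.877, -0.48, -0.001], [-0.002, -0.002, -1.0]]
force: [0.8, 0.5, -0.5]
finger_gap: 0.038
grasp_force: 0.0
```

```bash
python3 - <<'E'
from h import *
plan([.5205,-.266,.18],Rdown(-28.6))
s=state()
im,d,K,T=shot('wrist');w=cloud(d,K,T);cv2.imwrite('pics/w5.png',im[:,:,::-1])
def rect(z0,z1,r=.06,c=(.5205,-.266)):
    k=(w[...,2]>z0)&(w[...,2]<z1)&(np.hypot(w[...,0]-c[0],w[...,1]-c[1])<r)
    q=(w[k]-s['tool_pos'])@np.array(s['orientation'])
    print(k.sum(),cv2.minAreaRect((w[k][:,:2]*1000).astype(np.float32)),'tool frame',cv2.minAreaRect((q[:,:2]*1000).astype(np.float32)),np.median(w[k][:,2]))
rect(.055,.068,.045);rect(.036,.046,.08,(.510,-.2616))
E
```

```text
t 11.02 rot total deg [-0.1   0.14 -0.09] shift total (new axes) [ 0.0004  0.0005 -0.0018] gap 0.038 F [ 0.8  0.5 -0.5] pos [ 0.5198 -0.2661  0.1782]
1013 ((520.9474487304688, -266.13916015625), (72.02249145507812, 10.32574462890625), 61.5790901184082) tool frame ((0.778564453125, 1.20774507522583), (10.328521728515625, 72.0191879272461), 89.73930358886719) 0.05953841067980409
5437 ((510.208740234375, -262.6999816894531), (99.916015625, 56.18852615356445), 61.433624267578125) tool frame ((-1.3150672912597656, -9.829933166503906), (56.18772506713867, 99.90996551513672), 89.88018798828125) 0.041027444546263225
```

View pics/w5.png

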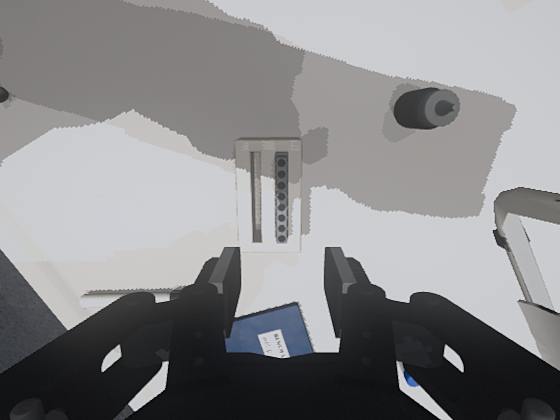

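The wrist view shows the rack at (270,195) and the comb in its right slot at (281,197), 72 mm long and level. Descend and grip the rib.

Call:
move_arm([
  [0, 0, -0.2, 0, 0, 0.02, 0.025],
  [0, 0, 0, 0, 0, 0.025, 0.025],
  [0, 0, 0, 0, 0, 0.025, 0.025],
  [0, 0, 0, 0, 0, 0.025, 0.025],
  [0, 0, 0, 0, 0, 0.018, 0.025],
  [0, 0, 0, 0, 0, 0.013, 0.025],
  [0, 0, 0, 0, 0, 0.004, 0.025],
  [0, 0, 0, 0, 0, 0, 0.025],
])

```text
clock: 11.73
tool_pos: [0.5198, -0.2661, 0.0484]
orientation: [[0.476, 0.879, -0.003], [0.879, -0.476, -0.001], [-0.003, -0.002, -1.0]]
force: [0.3, -0.8, 0.1]
finger_gap: 0.0249
grasp_force: 0.0
```

```bash
python3 -c "
from h import *
plan([.5198,-.2661,.048],Rdown(-28.5))"
```

```text
t 11.73 rot total deg [-0.09  0.14  0.07] shift total (new axes) [0.     0.     0.0004] gap 0.0249 F [ 0.3 -0.8  0.1] pos [ 0.5198 -0.2661  0.0484]
```

Call:
move_arm([
  [0, 0, 0, 0, 0, 0, 0.015],
  [0, 0, 0, 0, 0, 0, 0.004],
  [0, 0, 0, 0, 0, 0, 0.004],
  [0, 0, 0, 0, 0, 0, 0.004],
  [0, 0, 0, 0, 0, 0, 0.004],
  [0, 0, 0, 0, 0, 0, 0.004],
], grip_force=30)

```text
clock: 12.23
tool_pos: [0.5205, -0.2668, 0.05]
orientation: [[0.477, 0.879, 0.0], [0.879, -0.477, -0.002], [-0.002, 0.001, -1.0]]
force: [-1.9, 1.5, 9.2]
finger_gap: 0.0081
grasp_force: 33.2
```

```bash
python3 -c "
from h import *
plan([.5198,-.2661,.048],Rdown(-28.5))"
```

```text
t 12.23 rot total deg [0.06 0.09 0.03] shift total (new axes) [ 0.0003 -0.001   0.002 ] gap 0.0081 F [-1.9  1.5  9.2] pos [ 0.5205 -0.2668  0.05  ]
```

Call:
move_arm([
  [0, 0, 0, 0, 0, -0.01, 0.004],
  [0, 0, 0, 0, 0, -0.015, 0.004],
  [0, 0, 0, 0, 0, -0.025, 0.004],
  [0, 0, 0, 0, 0, -0.03, 0.004],
  [0, 0, 0, 0, 0, -0.03, 0.004],
  [0, 0, 0, 0, 0, -0.03, 0.004],
  [0, 0, 0, 0, 0, 0, 0.004],
])

```text
clock: 12.82
tool_pos: [0.522, -0.2681, 0.1951]
orientation: [[0.477, 0.879, 0.006], [0.879, -0.477, -0.004], [-0.0, 0.007, -1.0]]
force: [1.3, -0.7, -0.7]
finger_gap: 0.0082
grasp_force: 32.1
```

```bash
python3 -c "
from h import *
plan(dk(.0025,-.0014,.125),RD);plan(dk(.0025,-.0014,.125),Rdown(YAW))"
```

```text
t 12.82 rot total deg [-16.58   2.45 -15.79] shift total (new axes) [0.2985 0.0029 0.0299] gap 0.0082 F [ 1.3 -0.7 -0.7] pos [ 0.522  -0.2681  0.1951]
t 12.82 rot total deg [  0.39   0.08 -15.92] shift total (new axes) [0.2985 0.0115 0.0278] gap 0.0082 F [ 1.3 -0.7 -0.7] pos [ 0.522  -0.2681  0.1951]
```

Call:
move_arm([
  [-4.15, 0.61, -3.95, 0, 0, 0, 0.004],
  [-4.15, 0.61, -3.95, 0, 0, 0, 0.004],
  [-4.15, 0.61, -3.95, 0, 0, 0, 0.004],
  [-4.15, 0.61, -3.95, 0, 0, 0, 0.004],
  [0, 0, 0, 0.02, 0, 0.002, 0.004],
  [0, 0, 0, 0.025, 0, 0.002, 0.004],
  [0, 0, 0, 0.025, 0, 0.002, 0.004],
  [0, 0, 0, 0.025, 0, 0.002, 0.004],
  [0, 0, 0, 0.025, 0, 0.002, 0.004],
  [0, 0, 0, 0.025, 0, 0.002, 0.004],
])

```text
clock: 13.65
tool_pos: [0.5551, -0.1247, 0.1783]
orientation: [[0.218, 0.935, 0.281], [0.976, -0.209, -0.062], [0.001, 0.288, -0.958]]
force: [-0.0, -0.5, 0.6]
finger_gap: 0.0083
grasp_force: 32.1
```

Call:
move_arm([
  [0, 0, 0, 0.025, 0, 0.002, 0.004],
  [0, 0, 0, 0.025, 0, 0.002, 0.004],
  [0, 0, 0, 0.025, 0, 0.002, 0.004],
  [0, 0, 0, 0.025, 0, 0.002, 0.004],
  [0, 0, 0, 0.025, 0, 0.002, 0.004],
  [0, 0, 0, 0.02, 0, 0, 0.004],
  [0, 0, 0, 0.008, 0, 0, 0.004],
  [0, 0, 0, 0, 0, 0, 0.004],
  [0, 0, 0, 0, 0, 0, 0.004],
  [0, 0, 0, 0, 0, 0, 0.004],
])

```text
clock: 14.48
tool_pos: [0.5907, 0.0216, 0.1682]
orientation: [[0.219, 0.935, 0.28], [0.976, -0.209, -0.063], [0.0, 0.287, -0.958]]
force: [0.3, -0.8, -0.0]
finger_gap: 0.0079
grasp_force: 32.1
```

Call:
move_arm([
  [0, 0, 0, 0, 0, 0, 0.004],
  [0, 0, 0, 0, 0, 0, 0.004],
  [0, 0, 0, 0, 0, 0, 0.004],
])

```text
clock: 14.73
tool_pos: [0.5909, 0.0222, 0.168]
orientation: [[0.218, 0.935, 0.28], [0.976, -0.209, -0.063], [0.0, 0.287, -0.958]]
force: [0.9, 0.5, -0.0]
finger_gap: 0.0079
grasp_force: 32.1
```

```bash
python3 - <<'E'
from h import *
plan(dk(.0025,-.0014,.125),RD);lf()
s=state();im,d,K,T=shot('wrist');lf();w=cloud(d,K,T);B=np.c_[ux,uy,n];P=(w-o)@B
Q=(w-s['tool_pos'])@np.array(s['orientation'])
m=(abs(P[...,0]+.009)<.03)&(abs(P[...,1])<.06)&(P[...,2]>.034)&(P[...,2]<.049)
q=P[m];print(len(q),cv2.minAreaRect((q[:,:2]*1000).astype(np.float32)),np.percentile(q,[1,50,99],axis=0).round(4))
cv2.imwrite('pics/w6.png',cv2.resize(im[130:370,130:450,::-1],(800,600),interpolation=cv2.INTER_CUBIC))
E
```

```text
t 14.73 rot total deg [-0.4  -0.   -0.01] shift total (new axes) [0.0002 0.0071 0.0029] gap 0.0079 F [ 0.9  0.5 -0. ] pos [0.5909 0.0222 0.168 ]
F deck xyz [ 0.7  0.7 -0.3] tcp deck [-0.0046 -0.0016  0.1279]
F deck xyz [ 0.  -0.8  0.2] tcp deck [-0.0046 -0.0014  0.1279]
2680 ((-9.475691795349121, 1.9497528076171875), (75.97417449951172, 44.1030387878418), 89.92962646484375) [[-0.0312 -0.0331  0.0344]
 [-0.0176  0.0103  0.0398]
 [ 0.0122  0.0397  0.0414]]
```

View pics/w6.png

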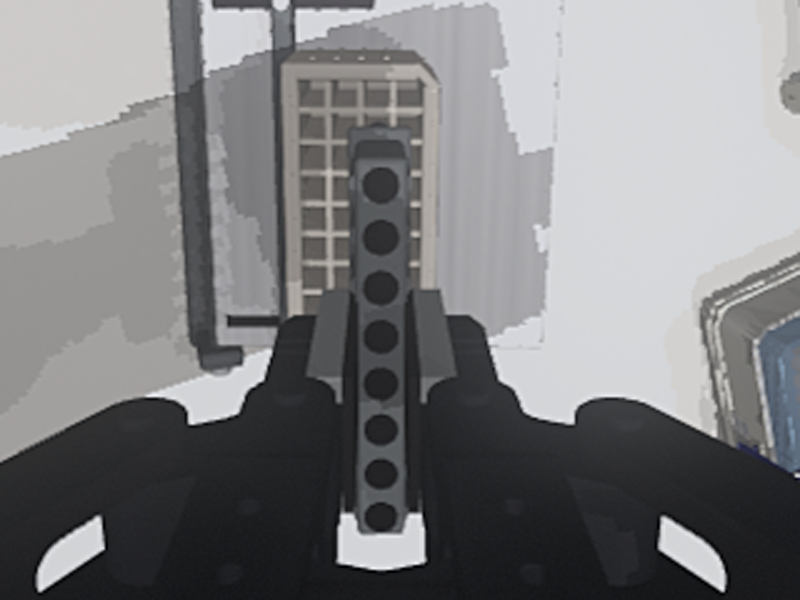

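The comb hangs square over the block. In the crop its rib is at x≈380 and the uphill row at ~425, and the hover x still has ~7 mm to go uphill. I'll calibrate with the comb seen in the hand.

```bash
python3 - <<'E'
from h import *
im,d,K,T=load('wrist');s=state();w=cloud(d,K,T);Q=(w-s['tool_pos'])@np.array(s['orientation'])
m=(abs(Q[...,1])<.012)&(abs(Q[...,0])<.06)&(Q[...,2]>-.02)&(Q[...,2]<.012)
for z0,z1 in((-.016,-.006),(-.006,0.001),(.001,.01)):
    q=Q[m&(Q[...,2]>z0)&(Q[...,2]<z1)]
    if len(q)>20: print(z0,len(q),cv2.minAreaRect((q[:,:2]*1000).astype(np.float32)),np.percentile(q,[1,50,99],axis=0).round(4).tolist())
    for x in np.arange(-.02,.045,.008):
        k=q[abs(q[:,0]-x)<.004]
        if len(k)>10: print('  ',round(x,3),len(k),np.percentile(k[:,1],[3,97]).round(4),np.percentile(k[:,1],[3,97]).mean().round(4),np.median(k[:,2]).round(4))
E
```

```text
-0.016 3453 ((1.174468994140625, -1.0474472045898438), (71.83811950683594, 23.275005340576172), 7.593749523162842) [[-0.0339, -0.0105, -0.0153], [0.0082, 0.0012, -0.0093], [0.0361, 0.0104, -0.0066]]
   -0.02 306 [-0.0028  0.0057] 0.0015 -0.0093
   -0.012 291 [-0.0023  0.0052] 0.0014 -0.0094
   -0.004 314 [-0.0023  0.0052] 0.0014 -0.0095
   0.004 392 [-0.0114  0.0054] -0.003 -0.0095
   0.012 656 [-0.0083  0.011 ] 0.0014 -0.0096
   0.02 389 [-0.003   0.0056] 0.0013 -0.0092
   0.028 418 [-0.003   0.0058] 0.0014 -0.0093
   0.036 270 [-0.0029  0.0057] 0.0014 -0.0091
-0.006 166 ((3.0499496459960938, -0.8091373443603516), (67.7857894897461, 23.092208862304688), 7.333981513977051) [[-0.0306, -0.0113, -0.006], [0.015, 0.0003, -0.0038], [0.0366, 0.0117, 0.001]]
   0.012 78 [-0.0085  0.0116] 0.0016 -0.0045
   0.036 75 [-0.0034  0.0051] 0.0008 -0.0032
0.001 312 ((22.635601043701172, 1.3416399955749512), (31.788476943969727, 11.477219581604004), 0.5220564603805542) [[0.0088, -0.0045, 0.0013], [0.0362, 0.0003, 0.0067], [0.0384, 0.0069, 0.0084]]
   0.012 42 [-0.0045  0.0069] 0.0012 0.007
   0.02 28 [-0.0044  0.0068] 0.0012 0.0066
   0.028 28 [-0.0043  0.0068] 0.0012 0.0067
   0.036 212 [-0.0042  0.0067] 0.0012 0.0066
```

Both wrist measurements carry the same +1.3 mm bias along tool y, so the kinesthetic target stands: TCP deck x 2.5 mm, y -1.3 mm. Approach to just above the wells.

Call:
move_arm([
  [-0.4, 0, 0, 0, 0.0035, 0.005, 0.004],
  [0, 0, 0, 0, 0.0035, 0.01, 0.004],
  [0, 0, 0, 0, 0, 0.01, 0.004],
  [0, 0, 0, 0, 0, 0.01, 0.004],
  [0, 0, 0, 0, 0, 0.005, 0.004],
  [0, 0, 0, 0, 0, 0, 0.004],
  [0, 0, 0, 0, 0, 0, 0.004],
  [0, 0, 0, 0, 0, 0, 0.004],
])

```text
clock: 15.45
tool_pos: [0.609, 0.0189, 0.1319]
orientation: [[0.217, 0.933, 0.287], [0.976, -0.208, -0.064], [-0.0, 0.294, -0.956]]
force: [0.3, -0.2, -0.1]
finger_gap: 0.0079
grasp_force: 32.1
```

```bash
python3 -c "
from h import *
plan(dk(.0025,-.0013,.05),RD);lf()"
```

```text
t 15.45 rot total deg [ 0.01 -0.01  0.05] shift total (new axes) [-0.0004  0.0001  0.038 ] gap 0.0079 F [ 0.3 -0.2 -0.1] pos [0.609  0.0189 0.1319]
F deck xyz [ 0.3 -0.1 -0.2] tcp deck [ 0.0024 -0.0009  0.088 ]
```

Call:
move_arm([
  [0, 0, 0, -0.0003, 0, 0.004, 0.004],
  [0, 0, 0, 0, 0, 0.004, 0.004],
  [0, 0, 0, 0, 0, 0.003, 0.004],
  [0, 0, 0, 0, 0, 0.003, 0.004],
  [0, 0, 0, 0, 0, 0.002, 0.004],
  [0, 0, 0, 0, 0, 0, 0.004],
])

```text
clock: 15.95
tool_pos: [0.6134, 0.0176, 0.1159]
orientation: [[0.217, 0.933, 0.286], [0.976, -0.208, -0.064], [-0.0, 0.293, -0.956]]
force: [-0.4, 0.2, 0.4]
finger_gap: 0.0078
grasp_force: 32.1
```

```bash
python3 -c "
from h import *
plan(dk(.0025,-.0013,.05),RD);lf()"
```

```text
t 15.95 rot total deg [-0.02  0.01  0.06] shift total (new axes) [-0.0001  0.0004  0.0214] gap 0.0078 F [-0.4  0.2  0.4] pos [0.6134 0.0176 0.1159]
F deck xyz [-0.3  0.1  0.5] tcp deck [ 0.0021 -0.0012  0.0714]
```

Tips are ~7 mm into the wells with no force. Continue.

Call:
move_arm([
  [0, 0, 0, 0, 0.0003, 0.004, 0.004],
  [0, 0, 0, 0, 0, 0.004, 0.004],
  [0, 0, 0, 0, 0, 0.004, 0.004],
  [0, 0, 0, 0, 0, 0.004, 0.004],
  [0, 0, 0, 0, 0, 0.002, 0.004],
  [0, 0, 0, 0, 0, 0, 0.004],
  [0, 0, 0, 0, 0, 0, 0.004],
])

```text
clock: 16.53
tool_pos: [0.6188, 0.0164, 0.0991]
orientation: [[0.217, 0.933, 0.286], [0.976, -0.208, -0.064], [-0.0, 0.293, -0.956]]
force: [-0.0, -0.7, -1.6]
finger_gap: 0.0079
grasp_force: 32.1
```

```bash
python3 -c "
from h import *
plan(dk(.0025,-.0013,.05),RD);lf()"
```

```text
t 16.53 rot total deg [-0.01  0.    0.05] shift total (new axes) [-0.0001 -0.      0.0037] gap 0.0079 F [-0.  -0.7 -1.6] pos [0.6188 0.0164 0.0991]
F deck xyz [-0.3 -0.7 -1.6] tcp deck [ 0.0025 -0.0012  0.0537]
```

Call:
move_arm([
  [0, 0, 0, 0, 0, 0.001, 0.004],
  [0, 0, 0, 0, 0, 0.001, 0.004],
  [0, 0, 0, 0, 0, 0.001, 0.004],
  [0, 0, 0, 0, 0, 0.0005, 0.004],
  [0, 0, 0, 0, 0, 0, 0.004],
  [0, 0, 0, 0, 0, 0, 0.004],
])

```text
clock: 17.03
tool_pos: [0.6199, 0.0163, 0.096]
orientation: [[0.217, 0.933, 0.287], [0.976, -0.208, -0.064], [-0.0, 0.294, -0.956]]
force: [0.9, -0.2, -0.7]
finger_gap: 0.0079
grasp_force: 32.1
```

```bash
python3 -c "
from h import *
plan(dk(.0025,-.0013,.05),RD);lf()"
```

```text
t 17.03 rot total deg [ 0.   -0.01  0.06] shift total (new axes) [-0.0003 -0.0001  0.0003] gap 0.0079 F [ 0.9 -0.2 -0.7] pos [0.6199 0.0163 0.096 ]
F deck xyz [ 0.7  0.  -0.9] tcp deck [ 0.0026 -0.001   0.0503]
```

Call:
move_arm([
  [0, 0, 0, 0, 0, 0.0005, 0.004],
  [0, 0, 0, 0, 0, 0.0005, 0.004],
  [0, 0, 0, 0, 0, 0, 0.004],
  [0, 0, 0, 0, 0, 0, 0.004],
])

```text
clock: 17.37
tool_pos: [0.6202, 0.0163, 0.0951]
orientation: [[0.217, 0.933, 0.287], [0.976, -0.208, -0.064], [0.0, 0.294, -0.956]]
force: [-1.9, 0.9, 3.7]
finger_gap: 0.0081
grasp_force: 32.7
```

```bash
python3 -c "
from h import *
lf()"
```

```text
F deck xyz [-0.9  0.4  4.1] tcp deck [ 0.0026 -0.001   0.0494]
```

The flange is seated (4 N). Release and retreat along the normal.

Call:
move_arm([
  [0, 0, 0, 0, 0, 0, 0.012],
  [0, 0, 0, 0, 0, 0, 0.02],
  [0, 0, 0, 0, 0, 0, 0.03],
  [0, 0, 0, 0, 0, 0, 0.04],
  [0, 0, 0, 0, 0, 0, 0.04],
], grip_force=20)

```text
clock: 17.78
tool_pos: [0.6202, 0.0162, 0.095]
orientation: [[0.217, 0.933, 0.287], [0.976, -0.208, -0.064], [-0.0, 0.294, -0.956]]
force: [-0.2, -0.3, -0.5]
finger_gap: 0.0398
grasp_force: 0.0
```

Call:
move_arm([
  [0, 0, 0, 0, 0, -0.01, 0.04],
  [0, 0, 0, 0, 0, -0.02, 0.04],
  [0, 0, 0, 0, 0, -0.025, 0.05],
  [0, 0, 0, 0, 0, -0.03, 0.06],
  [0, 0, 0, 0, 0, -0.025, 0.08],
  [0, 0, 0, 0, 0, -0.01, 0.08],
  [0, 0, 0, 0, 0, 0, 0.08],
  [0, 0, 0, 0, 0, 0, 0.08],
  [0, 0, 0, 0, 0, 0, 0.08],
  [0, 0, 0, 0, 0, 0, 0.08],
])

```text
clock: 18.62
tool_pos: [0.5855, 0.0237, 0.2087]
orientation: [[0.217, 0.933, 0.285], [0.976, -0.207, -0.065], [-0.001, 0.292, -0.956]]
force: [0.9, -0.1, 0.3]
finger_gap: 0.0799
grasp_force: 0.0
```

```bash
python3 - <<'E'
from h import *
lf();B=np.c_[ux,uy,n]
im,d,K,T=shot('wrist');w=cloud(d,K,T);P=(w-o)@B
def r(x,z0,z1):
    m=(abs(P[...,0]-x)<.03)&(abs(P[...,1])<.06)&(P[...,2]>z0)&(P[...,2]<z1)
    q=P[m];print(len(q),cv2.minAreaRect((q[:,:2]*1000).astype(np.float32)),np.median(q,0).round(4))
    A=np.c_[q[:,:2],np.ones(len(q))];print(np.linalg.lstsq(A,q[:,2],rcond=None)[0].round(4))
r(-.009,.034,.0425);r(.004,.054,.068)
l=(abs(P[...,1])<.05)&(abs(P[...,0]+.035)<.008)&(abs(P[...,2]-.0072)<.003);print(np.percentile(P[l][:,0],[2,98]))
cv2.imwrite('pics/w7.png',cv2.resize(im[60:300,130:450,::-1],(800,600),interpolation=cv2.INTER_CUBIC))
E
```

```text
F deck xyz [ 1.   0.1 -0. ] tcp deck [ 0.002  -0.0013  0.1684]
2396 ((-9.355057716369629, 0.017032623291015625), (79.7066650390625, 44.14672088623047), 89.70611572265625) [-0.0161  0.0009  0.0399]
[0.016  0.0048 0.0397]
1047 ((3.813819408416748, -0.275909423828125), (9.767712593078613, 71.76744079589844), 0.40876469016075134) [0.0039 0.0013 0.0586]
[ 0.001  -0.0001  0.0585]
[-0.03812794 -0.03114595]
```

View pics/w7.png

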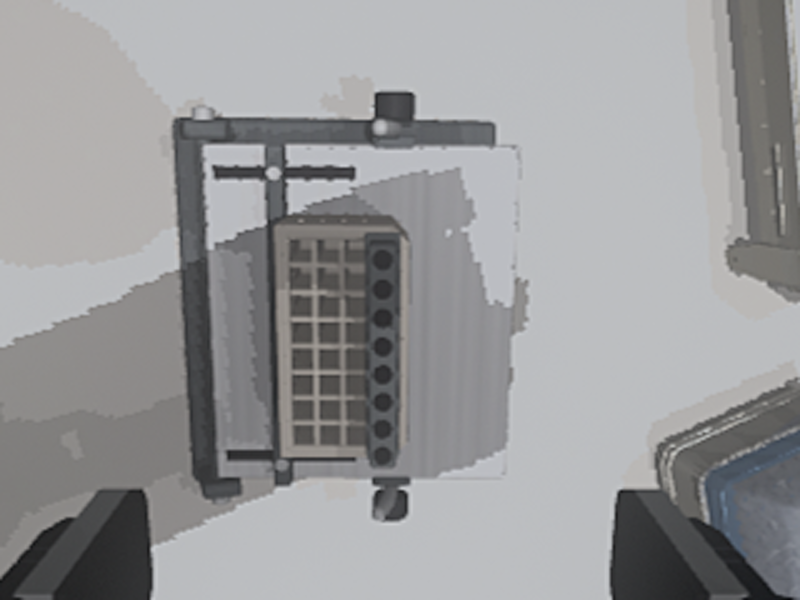

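The comb sits in the uphill row (x≈382 in the crop): 13.2 mm from block centre against 13.5 nominal, -0.3 mm along, and its top 18.7 mm over the block. The block is tight on the ledge. Handing in.

```bash
python3 -c "
from h import *
print(close_job())"
```

```text
the job is handed in; nothing more can be done
None
```

The block is on the deck tight against the ledge with its clipped corners uphill, the comb is fully seated in the uphill row, and the job was handed in at about 19 s; no verdict came back.

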